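Sweep the bolts into the counting tray's trough and shut its cover

ROBOT

A 6-joint arm with a two-finger parallel gripper is mounted at the origin on a cart in front of the work surface, level with it; the furniture and walls round the work are solid. World frame = base frame: x ahead of the robot, y to its left, z up, the work surface at z = 0. Lengths are in m, angles in rad, forces in N, time in s.
With the tool pointing down it reaches from about 0.425 to 0.95 m from the base axis. Payload 3.5 kg.
Tool frame: the origin (TCP) lies on the centre line of the jaws, within the pads' length; the fingertips stand 25 mm ahead of it and the grasp point (between the pads) lies 6 mm ahead of it (ctrl.finger_overhang is the distance from the TCP to the fingertips, in m); z points along the fingers, y is the line along which they close (so a half turn about z gives the same grasp; the last joint's range is limited). The gripper opens to 85 mm and grips with 20 to 120 N. Pads are 22 mm wide; open, the fingers measure 114 mm over their backs; the gripper's body (76 mm by 85 mm) begins 54 mm behind the grasp point. The pads swing forward as they close: fully open they stand 13 mm farther back than shut.
Start: joints at [1.062, 0.286, 1.577, -0, 1.279, -0.15], TCP at [0.237, 0.632, 0.256] pointing down, gripper open.
Joint ranges: [-2.77, 2.77], [-0.9, 2.22], [0.21, 2.48], [-1.53, 4.67], [0.24, 2.81], [-2.84, 2.84]. Speed limits (rad/s): [2.79, 2.79, 3.14, 3.14, 3.14, 3.14].

INTERFACE

Orientations are given as a unit quaternion [x, y, z, w].
In Python, from plant import get_state, imaging, job, ctrl gives the robot as it stands.
- The arm moves only by the tool jog_arm, never from a script. Its argument "increments" is a list of rows, each an object of numbers: "dx", "dy", "dz": the shift along the world's x, y, z each as a share of 12 cm, from -1 to 1; "ax", "ay", "az": the turn, a rotation vector about the world's x, y, z each as a share of pi/2 rad, from -1 to 1; "gripper": the gripper command: -1 is shut, 1 is fully open, values between are in proportion. A call has 1 to 10 rows; each row is the pose to reach, as a shift and turn from the pose commanded when the call began; what a row does not reach only later rows make up. A row lasts 1/10 s, in which the tool goes at most 50 mm and 8.59 degrees, less where a joint would pass 70% of its speed; a pose out of reach is approached as far as the arm can. A call with a number of a shift or a turn outside -1 to 1 is refused whole. A call with a gripper value outside its range is refused whole. The fingers move at their own pace and stop on an object; "force" is the grip in N (left out, the last holds). Time passes only in rows, so rows that repeat a pose let the fingers close. It gives the time, the measured TCP pose, the force, the opening and the grip force at its end, in the units of the state.
- get_state(): the state, without advancing time (a new reading comes with each control period).
- imaging.read_camera(name): name is "side" or "top"; returns a dict with "frame" (480x640x3 uint8, blue, green, red), "depth" (480x640 float32, m along the optical axis (not along the pixel's ray), 0 where there is no reading), "camera_matrix" (3x3 intrinsics, pixels), "extrinsics" (4x4, takes a point from camera to world coordinates). Camera axes: x right, y up, looking along -z (the intrinsics and any distortion apply to the point x, -y, -z); pixel columns grow to the right and rows downward; lengths in m; the calibration is good to about 2 mm. A picture is of the moment at which its call begins.
- job.sign_off(): hands the job in; it is judged then, once.
The state is a dict: "time": time; "qpos": joint angles; "dq": joint speeds; "joint_efforts": joint torques, N m; "eef_pos": TCP position; "tcp_rot": TCP orientation; "contact_force": force on the tool from outside, world axes, zero at the start; "wrist_torque": the same for the moment, N m; "opening": opening from 0.0 (shut) to 1.0 (fully open); "finger_force": force on a finger pad.
Only numpy, scipy, OpenCV 4.12 (cv2) and the standard library are available. Lean on these libraries where they do the work, as an engineer would, in place of code of your own. Each camera call takes 0.05 s, during which the arm holds its last target. There are 200 camera calls.

TASK

Three loose M8 bolts lie on the deck of the counting tray, among other parts of a stripped fuel flap hinge. With the fingertips, sweep all three bolts off the deck into the open trough along its far side, leaving the hinge bracket and the clip where they stand on the deck; then push the trough's hinged cover over and down until it is fully shut. Only push the bolts: they are not to be pinched or lifted.

Things in the scene. Friction and masses are not known exactly. Their poses are not given: they have to be found in the camera images.
- tray: grey steel counting tray, 330 wide, screwed to the table. Origin: table level, mid tray; x away from the robot towards the trough, y left along it. Deck 46 above the table, x -135 to 25, y -165 to 165, rims 15 high on all sides but the trough's. Trough open, x 25 to 84, same y, floor 4 above the table. Turned up to 0.3 rad. (mm, in this frame)
- cover (a joint): hinge angle (rad) of the trough's aluminium cover: 0 shut, flat over the trough; starts standing open at 1.75 to 2.05, leaning back from the robot. Plate 318 wide, 68.5 from hinge to free edge, 2.5 thick, 4.4 at the lip. The hinge is stiff: the cover stays at any angle, 1 to 2 N at its edge move it, so push it all the way. Shut, its face is 49 and its lip 51 above the table
- cover_edge (a point): middle of the cover's free edge, which moves with the cover
- cover_hinge (a point): middle of the cover's hinge line, which runs along the tray's y at tray x = 89.5, 46.5 above the table. Shut, the cover reaches from here towards the robot and laps 4 over the deck. Behind the open cover, 80 are free of anything tall
- bolt_1: one of three equal lying hexagon-head M8 bolts, off-white zinc, 35 long, head 14 across and 5 thick, threaded shank 7 thick, 22 g. Origin at mid-length on the bolt's axis, 6 above the deck while it lies; its x axis runs along the bolt from head to tip. It slides and rolls easily on the smooth deck
- bolt_2: another of the three equal bolts, as bolt_1
- bolt_3: another of the three equal bolts, as bolt_1
- bracket_mid (a point): bent zinc hinge bracket standing on the deck, 80 (along its x) x 50 (along its y) x 23 high, 60 g; this point at its centre, half-way up. To be left alone
- clip_mid (a point): white-primed arched clip lever standing on the deck, 59 (along its x) x 22 (along its y) x 29 high, 18 g; this point at its centre, half-way up. To be left alone

How it is judged:
On the way:
1. all three bolts lie in the trough while its cover is still open (x of bolt_1 in the frame of tray between 0.025 and 0.086 m and y of bolt_1 in the frame of tray between -0.166 and 0.166 m and z of bolt_1 in the frame of tray between 0 and 0.036 m and x of bolt_2 in the frame of tray between 0.025 and 0.086 m and y of bolt_2 in the frame of tray between -0.166 and 0.166 m and z of bolt_2 in the frame of tray between 0 and 0.036 m and x of bolt_3 in the frame of tray between 0.025 and 0.086 m and y of bolt_3 in the frame of tray between -0.166 and 0.166 m and z of bolt_3 in the frame of tray between 0 and 0.036 m and value of joint cover above 1.2 rad), for 0.2 s.
At the end, for the whole second after the job is handed in: All three bolts lie at rest inside the trough (centres at least 10 mm below deck level), the cover is shut over them to within 0.06 rad (a 4 mm gap at its free edge), and the bracket and the clip are within 20 mm of where they stood on the deck (x of bolt_1 in the frame of tray between 0.025 and 0.086 m and y of bolt_1 in the frame of tray between -0.166 and 0.166 m and z of bolt_1 in the frame of tray between 0 and 0.036 m and x of bolt_2 in the frame of tray between 0.025 and 0.086 m and y of bolt_2 in the frame of tray between -0.166 and 0.166 m and z of bolt_2 in the frame of tray between 0 and 0.036 m and x of bolt_3 in the frame of tray between 0.025 and 0.086 m and y of bolt_3 in the frame of tray between -0.166 and 0.166 m and z of bolt_3 in the frame of tray between 0 and 0.036 m and linear speed of each of bolt_1, bolt_2, bolt_3 below 0.02 m/s and value of joint cover below 0.06 rad and distance of each of bracket_mid, clip_mid from where it was at the start of the episode below 0.02 m); the robot touches nothing.
It fails at once if a bolt is lifted (its centre more than 30 mm above the deck) instead of swept (z of any of bolt_1, bolt_2, bolt_3 in the frame of tray above 0.076 m).
It fails at once if the bracket or the clip is lifted 15 mm or shifted by more than 20 mm (distance of any of bracket_mid, clip_mid from where it was at the start of the episode above 0.02 m or z of bracket_mid in the frame of tray above 0.0725 m or z of clip_mid in the frame of tray above 0.0755 m).
It fails at once if a bolt is pinched or jammed hard (over 20 N between the fingers and a bolt) (contact force between the fingers and bolt_1 above 20 N or contact force between the fingers and bolt_2 above 20 N or contact force between the fingers and bolt_3 above 20 N).
It also fails if it takes over 67 s, if anything falls off the work surface, if the arm or the gripper's body presses on something with over 40 N, if the wrist force passes 120 N, or if a joint passes its speed limit or range.

## Working session

There is one attempt and no reset: what is moved stays moved. The work goes in short steps, Python scripts to look and compute and a tool call to move; the robot and the scene stay as the last step left them, time stands still between calls to the robot, and variables do not carry over. Pictures are saved under pics/ and viewed, at most 10 in all, crops included, and the job is handed in when it is done.

Besides the shell and the picture viewer there is one more tool, called after "Request:" as name([rows], argument=value, ...), one row to a line, values as JSON. jog_arm: Moves the arm, as the interface text tells. Shift numbers are shares of 12 cm and turn numbers shares of pi/2 rad, none past 1 either way. Its arguments: {"type":"object","properties":{"increments":{"type":"array"},"force":{"type":"number"}},"required":["increments"]}

```bash
mkdir -p pics; cat > h.py <<'E'
import numpy as np, cv2
from plant import get_state, imaging, job, ctrl
def snap(n):
    c=imaging.read_camera(n); np.savez('%s.npz'%n,**c); return c
def load(n): return dict(np.load('%s.npz'%n))
def px2w(c,u,v,z=None):
    """pixel -> world; by depth or on plane of height z"""
    K=c['camera_matrix'];E=c['extrinsics']
    r=np.array([(u-K[0,2])/K[0,0],-(v-K[1,2])/K[1,1],-1.])
    if z is None: p=r*c['depth'][int(v),int(u)]
    else: p=r*((z-E[2,3])/(E[:3,:3]@r)[2])
    return E[:3,:3]@p+E[:3,3]
E
python3 - <<'E'
from h import *
for n in('top','side'):
    c=snap(n); cv2.imwrite(f'pics/{n}0.png',c['frame']); print(n,c['camera_matrix'].round(1).tolist(),c['extrinsics'].round(3).tolist(),[k for k in c])
s=get_state();print(s,ctrl.finger_overhang)
E
```

```text
top [[500.5, 0.0, 327.9], [0.0, 500.5, 238.8], [0.0, 0.0, 1.0]] [[-0.016, 0.999, -0.049, 0.508], [-1.0, -0.016, 0.011, 0.044], [0.011, 0.05, 0.999, 0.957], [0.0, 0.0, 0.0, 1.0]] ['frame', 'depth', 'camera_matrix', 'extrinsics']
side [[598.8, 0.0, 319.2], [0.0, 598.8, 234.6], [0.0, 0.0, 1.0]] [[-0.994, 0.063, -0.085, 0.475], [-0.105, -0.497, 0.862, 0.78], [0.012, 0.866, 0.5, 0.489], [0.0, 0.0, 0.0, 1.0]] ['frame', 'depth', 'camera_matrix', 'extrinsics']
{'time': 0.1, 'qpos': array([ 1.06200049e+00,  2.87107366e-01,  1.57805623e+00,  1.30177707e-05,
        1.27863812e+00, -1.49986009e-01]), 'dq': array([ 0.00014488, -0.00245107, -0.00302888, -0.00084134, -0.0017951 ,
       -0.00093978]), 'joint_efforts': array([ 1.72905511e-03, -4.07301772e+01, -2.93696237e+01, -1.24588669e-04,
        3.42404630e-03,  1.91505512e-05]), 'eef_pos': array([0.23671861, 0.63153411, 0.25505139]), 'tcp_rot': array([ 1.78445814e-01,  9.83949120e-01, -1.04313338e-03, -3.63174391e-04]), 'contact_force': array([-0.37561236,  0.05946619, -0.39507245]), 'wrist_torque': array([-0.03864302, -0.01712449, -0.01348958]), 'finger_force': 0.0, 'opening': 0.9988774442392732} 0.025
```

View pics/top0.png

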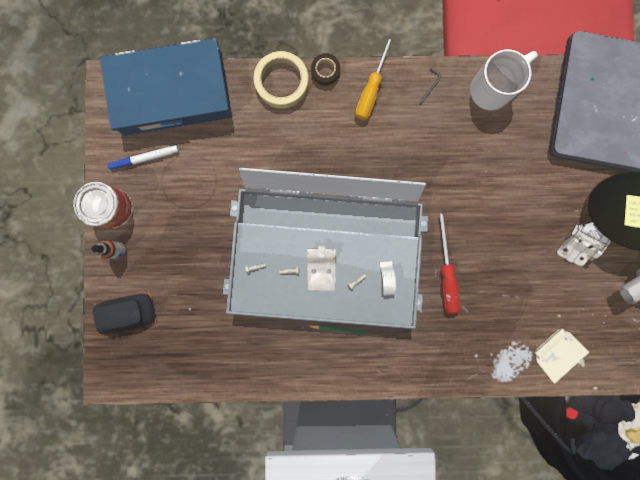

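View pics/side0.png

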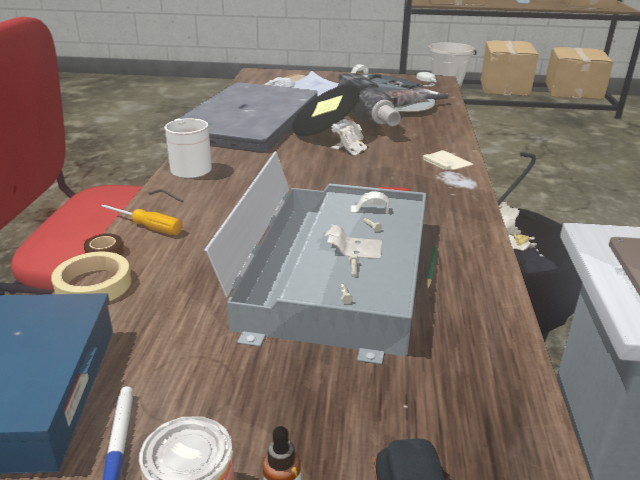

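The top view shows the tray spanning about (230–425, 190–325), with the cover standing open along its upper (far) side. Bolts lie at about (256,268), (289,271) and (357,282), the bracket at (321,270) and the clip at (388,279). Next I'll look at an enlarged crop.

```bash
python3 - <<'E'
from h import *
c=load('top'); f=c['frame'][160:335,222:432]
cv2.imwrite('pics/crop1.png',cv2.resize(f,(798,665),interpolation=cv2.INTER_CUBIC)[:600] if 0 else cv2.resize(f,(714,595),interpolation=cv2.INTER_CUBIC))
E
```

```text
(no output)
```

View pics/crop1.png

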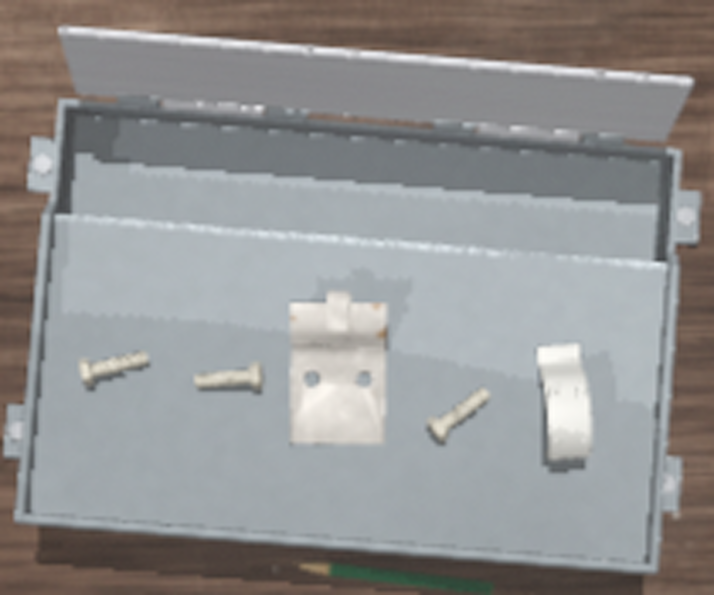

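```bash
cat >> h.py <<'E'
def crop(p): return p[0]/3.4+222, p[1]/3.4+160
E
python3 - <<'E'
from h import *
c=load('top')
P=dict(edgeL=(55,215,.046),edgeR=(668,264,.046),nearL=(18,518,.061),nearR=(655,570,.061),
b1h=(86,373,.052),b1t=(148,358,.050),b2h=(259,377,.052),b2t=(196,381,.050),b3h=(437,430,.052),b3t=(489,394,.050),
brNL=(291,443,.048),brNR=(385,443,.048),brFL=(291,303,.065),brFR=(387,303,.065),brTab=(340,292,.068),
clF1=(538,347,.07),clF2=(580,345,.07),clN1=(548,468,.05),clN2=(588,458,.05),
cvL=(60,30,.112),cvR=(692,78,.112))
W={k:px2w(c,*crop(v[:2]),v[2]) for k,v in P.items()}
d=W['edgeR']-W['edgeL']; ya=-d[:2]/np.linalg.norm(d[:2]); 
yaw=np.arctan2(-ya[0],ya[1]); xa=np.array([ya[1],-ya[0]])
O=(W['edgeL']+W['edgeR'])[:2]/2-0.025*xa
print('yaw',yaw,'len',np.linalg.norm(d[:2]),'O',O,'depth z edge',[px2w(c,*crop((x,y)))[2].round(4) for x,y in((360,260),(360,480),(100,250),(620,300),(340,390))])
for k,w in W.items(): 
    q=w[:2]-O; print(k,w.round(4)[:2],'tray',np.round([q@xa*1e3,q@ya*1e3],1), 'dz',px2w(c,*crop(P[k][:2]))[2].round(3))
np.savez('tray.npz',O=O,yaw=yaw)
E
```

```text
yaw -0.09564906849147826 len 0.3298391313360353 O [0.54362074 0.03480563] depth z edge [np.float64(0.0437), np.float64(0.0467), np.float64(0.046), np.float64(0.0479), np.float64(0.0476)]
edgeL [0.5843 0.1966] tray [ 25.  164.9] dz 0.049
edgeR [ 0.5528 -0.1317] tray [  25.  -164.9] dz 0.06
nearL [0.4247 0.2146] tray [-135.6  167.6] dz 0.06
nearR [ 0.3918 -0.118 ] tray [-136.5 -166.6] dz 0.062
b1h [0.4996 0.1798] tray [-57.7 140.1] dz 0.058
b1t [0.5069 0.1472] tray [-47.2 108.3] dz 0.041
b2h [0.4959 0.0883] tray [-52.6  48.6] dz 0.053
b2t [0.4943 0.1218] tray [-57.4  81.9] dz 0.056
b3h [ 0.4663 -0.0057] tray [-73.1 -47.7] dz 0.062
b3t [ 0.4848 -0.0338] tray [-52.  -73.9] dz 0.047
brNL [0.4606 0.0719] tray [-86.2  29. ] dz 0.047
brNR [0.4597 0.0219] tray [-82.3 -20.8] dz 0.045
brFL [0.5345 0.0703] tray [-12.5  34.5] dz 0.065
brFR [0.5337 0.02  ] tray [ -8.5 -15.7] dz 0.05
brTab [0.5398 0.0446] tray [-4.8  9.4] dz 0.066
clF1 [ 0.5094 -0.0581] tray [-25.2 -95.8] dz 0.052
clF2 [ 0.51   -0.0801] tray [ -22.5 -117.6] dz 0.047
clN1 [ 0.4451 -0.0644] tray [ -88.6 -108.1] dz 0.046
clN2 [ 0.45   -0.0858] tray [ -81.6 -129. ] dz 0.048
cvL [0.6714 0.1823] tray [113.1 159.1] dz 0.114
cvR [ 0.6426 -0.1334] tray [ 114.6 -158. ] dz -0.001
```

Request:
jog_arm([
  {"dx": 0.48, "dy": -0.97, "az": 0.168, "gripper": -0.7},
  {"dx": 0.48, "dy": -0.97, "az": 0.168, "gripper": -0.7},
  {"dx": 0.48, "dy": -0.97, "az": 0.168, "gripper": -0.7},
], force=20)

```text
$.increments[0]: bad value
```

Request:
jog_arm([
  {"dx": 0.48, "dy": -0.97, "gripper": -0.7},
  {"dx": 0.48, "dy": -0.97, "gripper": -0.7},
  {"dx": 0.48, "dy": -0.97, "gripper": -0.7},
])

```text
$.increments[0]: bad value
```

Request:
jog_arm([
  {"dx": 0.48, "dy": -0.97, "gripper": -0.7},
  {"dx": 0.48, "dy": -0.97, "gripper": -0.7},
  {"dx": 0.48, "dy": -0.97, "gripper": -0.7},
])

```text
$.increments[0]: bad value
```

Request:
jog_arm([
  {"dx": 0.48, "dy": -0.97, "gripper": -0.7},
  {"dx": 0.48, "dy": -0.97, "gripper": -0.7},
  {"dx": 0.48, "dy": -0.97, "gripper": -0.7},
  {"dx": 0.48, "dy": -0.97, "gripper": -0.7},
  {"dx": 0.48, "dy": -0.97, "gripper": -0.7},
])

```text
$.increments[0]: bad value
```

Request:
jog_arm([
  {"dz": -0.5, "gripper": -0.7},
  {"dz": -1, "gripper": -0.7},
  {"dz": -1, "gripper": -0.7},
  {"dz": -1, "gripper": -0.7},
  {"dz": -1, "gripper": -0.7},
  {"dz": -1, "gripper": -0.7},
])

```text
$.increments[0]: bad value
```

```bash
python3 - <<'E'
from h import *
c=snap('side'); cv2.imwrite('pics/side1.png',cv2.resize(c['frame'][90:390,200:520],(800,750))[:600])
s=get_state();print(s['time'],s['eef_pos'],s['tcp_rot'],s['opening'],s['contact_force'])
R=__import__('scipy.spatial.transform',fromlist=['x']).Rotation.from_quat(s['tcp_rot']).as_matrix();print(R.round(3))
E
```

```text
0.15 [0.23676836 0.63159534 0.25521386] [ 1.78437950e-01  9.83950701e-01 -9.02606116e-04 -3.18542451e-04] 0.9968230382306099 [-0.71000926  0.92691494  0.00464783]
[[-0.936  0.351 -0.001]
 [ 0.351  0.936 -0.002]
 [ 0.    -0.002 -1.   ]]
```

View pics/side1.png

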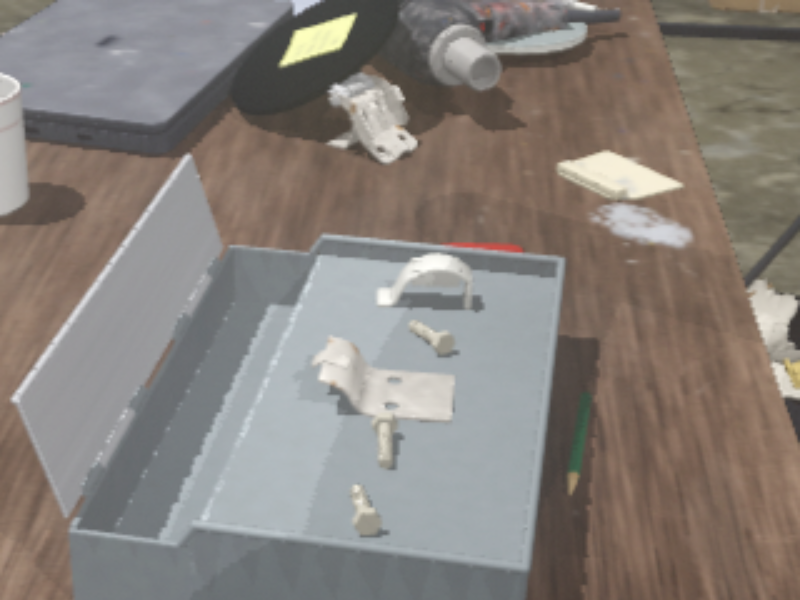

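The rows were refused, so the arm has not moved and the picture shows the same scene from closer in. Each row probably needs all seven numbers.

Request:
jog_arm([
  {"dx": 0.48, "dy": -0.97, "dz": 0, "ax": 0, "ay": 0, "az": 0.168, "gripper": -0.7},
  {"dx": 0.48, "dy": -0.97, "dz": 0, "ax": 0, "ay": 0, "az": 0.168, "gripper": -0.7},
  {"dx": 0.48, "dy": -0.97, "dz": 0, "ax": 0, "ay": 0, "az": 0.168, "gripper": -0.7},
], force=20)

```text
time: 0.45
eef_pos: [0.2952, 0.5132, 0.2555]
tcp_rot: [0.047, 0.999, -0.001, -0.0]
contact_force: [0.5, -0.2, 0.1]
opening: 0.511
finger_force: 0.0
```

Request:
jog_arm([
  {"dx": 0.48, "dy": -0.97, "dz": 0, "ax": 0, "ay": 0, "az": 0, "gripper": -0.7},
  {"dx": 0.48, "dy": -0.97, "dz": 0, "ax": 0, "ay": 0, "az": 0, "gripper": -0.7},
  {"dx": 0.48, "dy": -0.97, "dz": 0, "ax": 0, "ay": 0, "az": 0, "gripper": -0.7},
])

```text
time: 0.75
eef_pos: [0.3529, 0.3965, 0.2559]
tcp_rot: [0.048, 0.999, -0.001, -0.0]
contact_force: [-0.5, 0.1, -0.5]
opening: 0.153
finger_force: 0.0
```

Request:
jog_arm([
  {"dx": 0.48, "dy": -0.97, "dz": 0, "ax": 0, "ay": 0, "az": 0, "gripper": -0.7},
  {"dx": 0.48, "dy": -0.97, "dz": 0, "ax": 0, "ay": 0, "az": 0, "gripper": -0.7},
  {"dx": 0.48, "dy": -0.97, "dz": 0, "ax": 0, "ay": 0, "az": 0, "gripper": -0.7},
])

```text
time: 1.05
eef_pos: [0.4105, 0.2802, 0.2561]
tcp_rot: [0.048, 0.999, -0.0, 0.0]
contact_force: [0.3, 0.2, -0.2]
opening: 0.148
finger_force: 0.0
```

Request:
jog_arm([
  {"dx": 0.48, "dy": -0.97, "dz": 0, "ax": 0, "ay": 0, "az": 0, "gripper": -0.7},
  {"dx": 0.48, "dy": -0.97, "dz": 0, "ax": 0, "ay": 0, "az": 0, "gripper": -0.7},
  {"dx": 0.48, "dy": -0.97, "dz": 0, "ax": 0, "ay": 0, "az": 0, "gripper": -0.7},
  {"dx": 0.48, "dy": -0.97, "dz": -1, "ax": 0, "ay": 0, "az": 0, "gripper": -0.7},
  {"dx": 0.48, "dy": -0.97, "dz": -1, "ax": 0, "ay": 0, "az": 0, "gripper": -0.7},
  {"dx": 0.48, "dy": -0.97, "dz": -1, "ax": 0, "ay": 0, "az": 0, "gripper": -0.7},
  {"dx": 0.48, "dy": -0.97, "dz": -1, "ax": 0, "ay": 0, "az": 0, "gripper": -0.7},
])

```text
time: 1.75
eef_pos: [0.4642, 0.1657, 0.132]
tcp_rot: [0.048, 0.999, -0.001, -0.005]
contact_force: [-0.2, 0.4, -0.6]
opening: 0.152
finger_force: 0.0
```

```bash
python3 - <<'E'
from h import *
c=snap('side'); cv2.imwrite('pics/side2.png',cv2.resize(c['frame'][150:390,250:490],(600,600)))
s=get_state();print(s['time'],s['eef_pos'],s['tcp_rot'],s['opening'],s['contact_force'])
E
```

```text
1.8 [0.46617938 0.1661679  0.13476361] [ 4.75190984e-02  9.98868221e-01 -3.75549101e-04 -2.01773330e-03] 0.1478643140272394 [1.2343219  0.08307065 0.3934959 ]
```

View pics/side2.png

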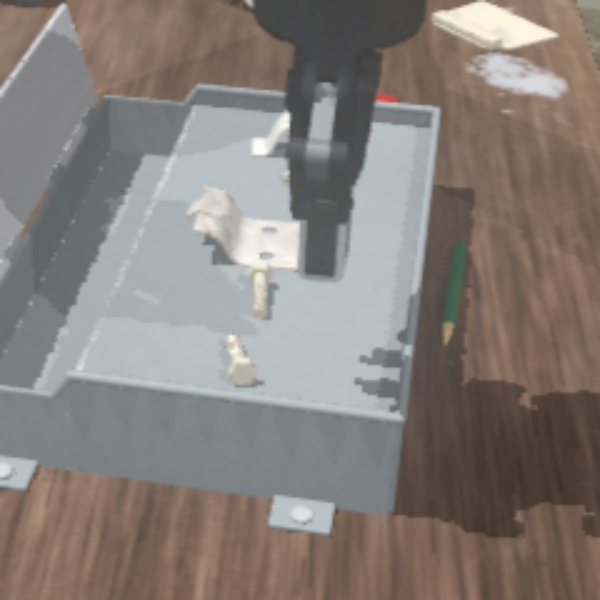

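```bash
python3 - <<'E'
from h import *
c=load('side')
for u,v in((378,260),(378,258),(374,259),(384,259),(379,252)):
    a=c['extrinsics'][:3,3]; b=px2w(c,u,v,0.); t=(0.185-a[1])/(b-a)[1]
    print((a+t*(b-a)).round(4), px2w(c,u,v).round(4))
E
```

```text
[0.4645 0.185  0.1138] [0.4644 0.178  0.1093]
[0.4647 0.185  0.1165] [0.4647 0.1836 0.1156]
[0.4692 0.185  0.1148] [0.4692 0.1831 0.1136]
[0.4577 0.185  0.1157] [0.4575 0.1781 0.1114]
[0.464  0.185  0.1248] [0.4641 0.1859 0.1253]
```

Request:
jog_arm([
  {"dx": 0, "dy": 0, "dz": -0.3, "ax": 0, "ay": 0, "az": 0, "gripper": -0.7},
  {"dx": 0, "dy": 0, "dz": -0.45, "ax": 0, "ay": 0, "az": 0, "gripper": -0.7},
  {"dx": 0, "dy": 0, "dz": -0.52, "ax": 0, "ay": 0, "az": 0, "gripper": -0.7},
  {"dx": 0, "dy": 0, "dz": -0.52, "ax": 0, "ay": 0, "az": 0, "gripper": -0.7},
  {"dx": 0, "dy": 0, "dz": -0.52, "ax": 0, "ay": 0, "az": 0, "gripper": -0.7},
])

```text
time: 2.3
eef_pos: [0.4689, 0.1667, 0.0758]
tcp_rot: [0.047, 0.999, 0.0, 0.002]
contact_force: [0.8, -0.0, 0.2]
opening: 0.15
finger_force: 0.0
```

Request:
jog_arm([
  {"dx": 0.05, "dy": -0.005, "dz": 0, "ax": 0, "ay": 0, "az": 0, "gripper": -0.7},
  {"dx": 0.1, "dy": -0.01, "dz": 0, "ax": 0, "ay": 0, "az": 0, "gripper": -0.7},
  {"dx": 0.15, "dy": -0.015, "dz": 0, "ax": 0, "ay": 0, "az": 0, "gripper": -0.7},
  {"dx": 0.2, "dy": -0.02, "dz": 0, "ax": 0, "ay": 0, "az": 0, "gripper": -0.7},
  {"dx": 0.25, "dy": -0.025, "dz": 0, "ax": 0, "ay": 0, "az": 0, "gripper": -0.7},
  {"dx": 0.3, "dy": -0.03, "dz": 0, "ax": 0, "ay": 0, "az": 0, "gripper": -0.7},
  {"dx": 0.35, "dy": -0.035, "dz": 0, "ax": 0, "ay": 0, "az": 0, "gripper": -0.7},
  {"dx": 0.4, "dy": -0.04, "dz": 0, "ax": 0, "ay": 0, "az": 0, "gripper": -0.7},
  {"dx": 0.45, "dy": -0.045, "dz": 0, "ax": 0, "ay": 0, "az": 0, "gripper": -0.7},
  {"dx": 0.5, "dy": -0.048, "dz": 0, "ax": 0, "ay": 0, "az": 0, "gripper": -0.7},
])

```text
time: 3.3
eef_pos: [0.5279, 0.1606, 0.0739]
tcp_rot: [0.047, 0.999, -0.0, -0.0]
contact_force: [0.7, 0.1, 0.4]
opening: 0.15
finger_force: 0.0
```

```bash
python3 - <<'E'
from h import *
c=snap('side'); cv2.imwrite('pics/side3.png',cv2.resize(c['frame'][150:390,220:460],(600,600)))
s=get_state();print(s['time'],s['eef_pos'],s['tcp_rot'],s['opening'],s['contact_force'])
E
```

```text
3.35 [0.52886113 0.16051168 0.07417198] [4.75738590e-02 9.98867480e-01 8.05875852e-05 6.92497566e-04] 0.15144961013983574 [ 0.19493718  0.36167095 -0.12336031]
```

View pics/side3.png

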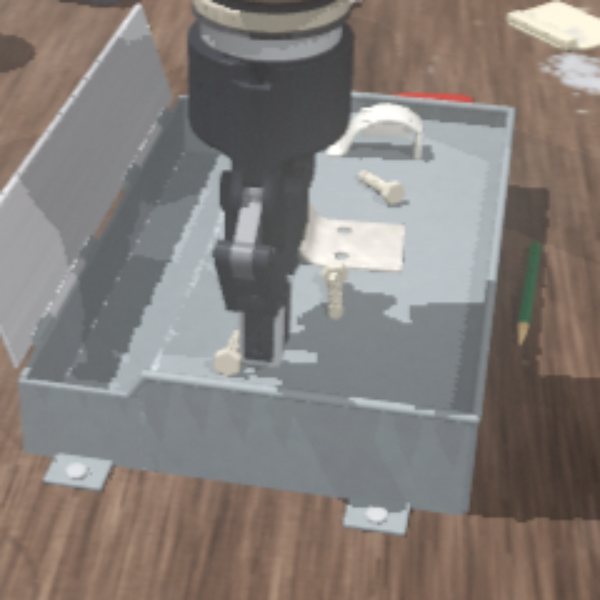

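The picture shows bolt 1 just ahead of the fingers, with its head at crop (228,360), and everything else unmoved. I'll finish this sweep.

Request:
jog_arm([
  {"dx": 0.05, "dy": -0.005, "dz": 0, "ax": 0, "ay": 0, "az": 0, "gripper": -0.7},
  {"dx": 0.1, "dy": -0.01, "dz": 0, "ax": 0, "ay": 0, "az": 0, "gripper": -0.7},
  {"dx": 0.15, "dy": -0.015, "dz": 0, "ax": 0, "ay": 0, "az": 0, "gripper": -0.7},
  {"dx": 0.2, "dy": -0.02, "dz": 0, "ax": 0, "ay": 0, "az": 0, "gripper": -0.7},
  {"dx": 0.25, "dy": -0.025, "dz": 0, "ax": 0, "ay": 0, "az": 0, "gripper": -0.7},
  {"dx": 0.3, "dy": -0.03, "dz": 0, "ax": 0, "ay": 0, "az": 0, "gripper": -0.7},
  {"dx": 0.35, "dy": -0.035, "dz": 0, "ax": 0, "ay": 0, "az": 0, "gripper": -0.7},
  {"dx": 0.4, "dy": -0.04, "dz": 0, "ax": 0, "ay": 0, "az": 0, "gripper": -0.7},
  {"dx": 0.46, "dy": -0.044, "dz": 0, "ax": 0, "ay": 0, "az": 0, "gripper": -0.7},
  {"dx": 0.46, "dy": -0.044, "dz": 0, "ax": 0, "ay": 0, "az": 0, "gripper": -0.7},
])

```text
time: 4.35
eef_pos: [0.5837, 0.1553, 0.0742]
tcp_rot: [0.048, 0.999, 0.0, 0.001]
contact_force: [0.2, -0.3, 0.2]
opening: 0.148
finger_force: 0.0
```

Request:
jog_arm([
  {"dx": 0, "dy": 0, "dz": 0.4, "ax": 0, "ay": 0, "az": 0, "gripper": -0.7},
  {"dx": 0, "dy": 0, "dz": 0.4, "ax": 0, "ay": 0, "az": 0, "gripper": -0.7},
  {"dx": -1, "dy": -0.4, "dz": 0.4, "ax": 0, "ay": 0, "az": 0, "gripper": -0.7},
  {"dx": -1, "dy": -0.4, "dz": 0.4, "ax": 0, "ay": 0, "az": 0, "gripper": -0.7},
  {"dx": -1, "dy": -0.4, "dz": 0.4, "ax": 0, "ay": 0, "az": 0, "gripper": -0.7},
  {"dx": -1, "dy": -0.4, "dz": 0.4, "ax": 0, "ay": 0, "az": 0, "gripper": -0.7},
  {"dx": -1, "dy": -0.4, "dz": 0.4, "ax": 0, "ay": 0, "az": 0, "gripper": -0.7},
])

```text
time: 5.05
eef_pos: [0.4628, 0.1074, 0.1224]
tcp_rot: [0.048, 0.999, 0.0, 0.001]
contact_force: [-0.1, -0.4, 1.0]
opening: 0.149
finger_force: 0.0
```

```bash
python3 - <<'E'
from h import *
c=snap('side'); cv2.imwrite('pics/side4.png',cv2.resize(c['frame'][150:390,220:460],(600,600)))
s=get_state();print(s['time'],s['eef_pos'],s['tcp_rot'],s['opening'],s['contact_force'])
E
```

```text
5.1 [0.46373375 0.10745772 0.12276727] [4.75262211e-02 9.98869155e-01 1.39654805e-04 1.28438522e-03] 0.14420060757181213 [ 0.33573045 -0.48902484 -0.38930694]
```

View pics/side4.png

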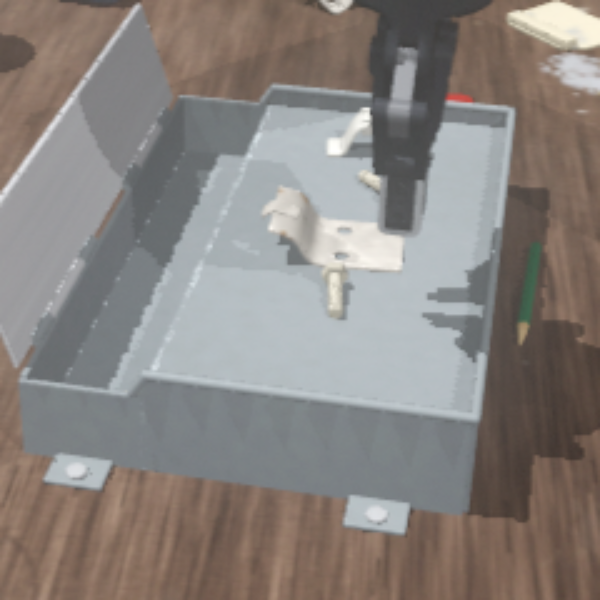

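Bolt 1 has left the deck, and the bracket and clip have not moved. Next is bolt 2, with the same stroke.

Request:
jog_arm([
  {"dx": 0, "dy": 0, "dz": -0.3, "ax": 0, "ay": 0, "az": 0, "gripper": -0.7},
  {"dx": 0, "dy": 0, "dz": -0.4, "ax": 0, "ay": 0, "az": 0, "gripper": -0.7},
  {"dx": 0, "dy": 0, "dz": -0.4, "ax": 0, "ay": 0, "az": 0, "gripper": -0.7},
  {"dx": 0, "dy": 0, "dz": -0.4, "ax": 0, "ay": 0, "az": 0, "gripper": -0.7},
])

```text
time: 5.5
eef_pos: [0.4633, 0.1075, 0.0741]
tcp_rot: [0.047, 0.999, -0.0, -0.0]
contact_force: [0.5, 0.2, -0.7]
opening: 0.152
finger_force: 0.0
```

Request:
jog_arm([
  {"dx": 0.05, "dy": -0.005, "dz": 0, "ax": 0, "ay": 0, "az": 0, "gripper": -0.7},
  {"dx": 0.1, "dy": -0.01, "dz": 0, "ax": 0, "ay": 0, "az": 0, "gripper": -0.7},
  {"dx": 0.15, "dy": -0.015, "dz": 0, "ax": 0, "ay": 0, "az": 0, "gripper": -0.7},
  {"dx": 0.2, "dy": -0.02, "dz": 0, "ax": 0, "ay": 0, "az": 0, "gripper": -0.7},
  {"dx": 0.25, "dy": -0.025, "dz": 0, "ax": 0, "ay": 0, "az": 0, "gripper": -0.7},
  {"dx": 0.3, "dy": -0.03, "dz": 0, "ax": 0, "ay": 0, "az": 0, "gripper": -0.7},
  {"dx": 0.35, "dy": -0.035, "dz": 0, "ax": 0, "ay": 0, "az": 0, "gripper": -0.7},
  {"dx": 0.4, "dy": -0.04, "dz": 0, "ax": 0, "ay": 0, "az": 0, "gripper": -0.7},
  {"dx": 0.45, "dy": -0.045, "dz": 0, "ax": 0, "ay": 0, "az": 0, "gripper": -0.7},
  {"dx": 0.5, "dy": -0.048, "dz": 0, "ax": 0, "ay": 0, "az": 0, "gripper": -0.7},
])

```text
time: 6.5
eef_pos: [0.5231, 0.1016, 0.0739]
tcp_rot: [0.047, 0.999, 0.0, -0.0]
contact_force: [-0.5, -0.2, 0.6]
opening: 0.153
finger_force: 0.0
```

```bash
python3 - <<'E'
from h import *
c=snap('side'); cv2.imwrite('pics/side5.png',cv2.resize(c['frame'][150:390,220:460],(600,600)))
s=get_state();print(s['time'],s['eef_pos'],s['tcp_rot'],s['opening'],s['contact_force'])
E
```

```text
6.55 [0.52407724 0.10142742 0.07421264] [4.75695751e-02 9.98867650e-01 2.38349139e-05 7.43984997e-04] 0.14979968584706108 [ 0.57041011 -0.12963651  1.03914622]
```

View pics/side5.png

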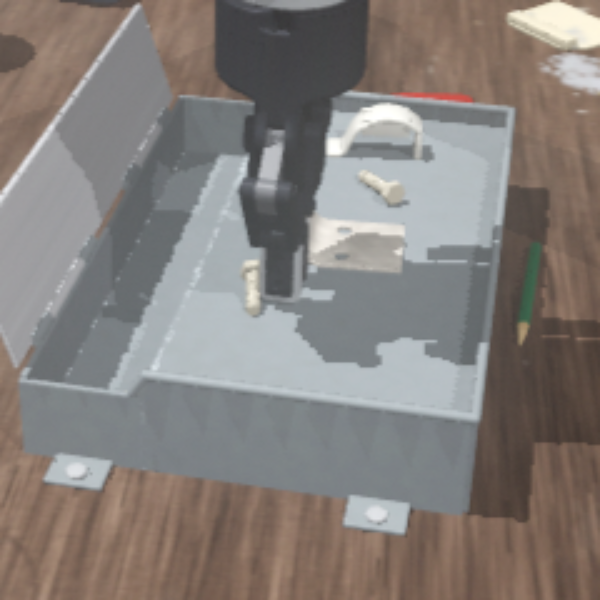

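Request:
jog_arm([
  {"dx": 0.05, "dy": -0.005, "dz": 0, "ax": 0, "ay": 0, "az": 0, "gripper": -0.7},
  {"dx": 0.1, "dy": -0.01, "dz": 0, "ax": 0, "ay": 0, "az": 0, "gripper": -0.7},
  {"dx": 0.15, "dy": -0.015, "dz": 0, "ax": 0, "ay": 0, "az": 0, "gripper": -0.7},
  {"dx": 0.2, "dy": -0.02, "dz": 0, "ax": 0, "ay": 0, "az": 0, "gripper": -0.7},
  {"dx": 0.25, "dy": -0.025, "dz": 0, "ax": 0, "ay": 0, "az": 0, "gripper": -0.7},
  {"dx": 0.3, "dy": -0.03, "dz": 0, "ax": 0, "ay": 0, "az": 0, "gripper": -0.7},
  {"dx": 0.35, "dy": -0.035, "dz": 0, "ax": 0, "ay": 0, "az": 0, "gripper": -0.7},
  {"dx": 0.4, "dy": -0.04, "dz": 0, "ax": 0, "ay": 0, "az": 0, "gripper": -0.7},
  {"dx": 0.46, "dy": -0.044, "dz": 0, "ax": 0, "ay": 0, "az": 0, "gripper": -0.7},
  {"dx": 0.48, "dy": -0.046, "dz": 0, "ax": 0, "ay": 0, "az": 0, "gripper": -0.7},
])

```text
time: 7.55
eef_pos: [0.5811, 0.096, 0.0741]
tcp_rot: [0.047, 0.999, -0.0, 0.0]
contact_force: [-0.6, 0.2, 0.4]
opening: 0.144
finger_force: 0.0
```

Request:
jog_arm([
  {"dx": 0, "dy": 0, "dz": 0.4, "ax": 0, "ay": 0, "az": 0, "gripper": -0.7},
  {"dx": 0, "dy": 0, "dz": 0.4, "ax": 0, "ay": 0, "az": 0, "gripper": -0.7},
  {"dx": -1, "dy": -0.6, "dz": 0.4, "ax": 0, "ay": 0, "az": 0, "gripper": -0.7},
  {"dx": -1, "dy": -0.6, "dz": 0.4, "ax": 0, "ay": 0, "az": 0, "gripper": -0.7},
  {"dx": -1, "dy": -0.6, "dz": 0.4, "ax": 0, "ay": 0, "az": 0, "gripper": -0.7},
  {"dx": -1, "dy": -0.6, "dz": 0.4, "ax": 0, "ay": 0, "az": 0, "gripper": -0.7},
])

```text
time: 8.15
eef_pos: [0.4554, 0.0233, 0.12]
tcp_rot: [0.048, 0.999, 0.0, -0.003]
contact_force: [0.0, 0.7, -0.2]
opening: 0.146
finger_force: 0.0
```

Request:
jog_arm([
  {"dx": -0.19, "dy": -0.33, "dz": 0, "ax": 0, "ay": 0, "az": 0, "gripper": -0.7},
  {"dx": -0.19, "dy": -0.33, "dz": 0, "ax": 0, "ay": 0, "az": 0, "gripper": -0.7},
  {"dx": -0.19, "dy": -0.33, "dz": 0, "ax": 0, "ay": 0, "az": 0, "gripper": -0.7},
])

```text
time: 8.45
eef_pos: [0.438, -0.016, 0.1224]
tcp_rot: [0.048, 0.999, 0.0, 0.001]
contact_force: [0.7, -0.4, 0.8]
opening: 0.151
finger_force: 0.0
```

```bash
python3 - <<'E'
from h import *
s=get_state();print(s['time'],s['eef_pos'],s['tcp_rot'],s['opening'],s['contact_force'])
a,b=snap('side'),snap('top')
cv2.imwrite('pics/both6.png',np.hstack([cv2.resize(a['frame'][150:340,220:430],(400,362)),cv2.resize(b['frame'][150:340,220:430],(400,362))]))
E
```

```text
8.45 [ 0.43799072 -0.01601367  0.12236772] [4.84299260e-02 9.98826284e-01 3.71375569e-05 7.71770032e-04] 0.15101008372722047 [ 0.72545002 -0.35475396  0.75039386]
```

View pics/both6.png

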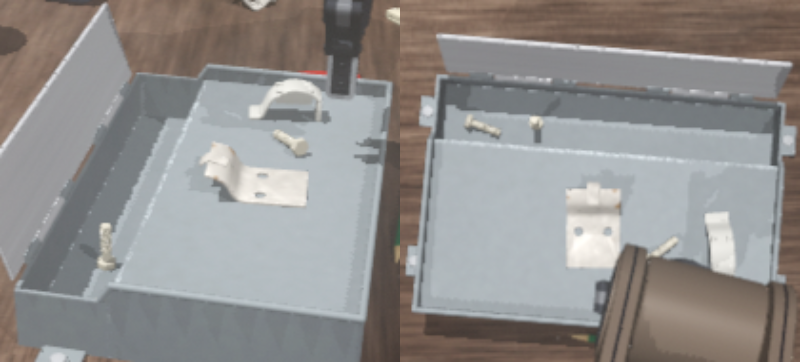

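Both swept bolts are in the trough: bolt 1 at right-half pixel (483,126) and bolt 2 standing at (536,125). Bolt 3 at (665,248) is untouched, so I'll sweep it through the gap between the bracket and the clip.

Request:
jog_arm([
  {"dx": 0, "dy": 0, "dz": -0.3, "ax": 0, "ay": 0, "az": 0, "gripper": -0.7},
  {"dx": 0, "dy": 0, "dz": -0.4, "ax": 0, "ay": 0, "az": 0, "gripper": -0.7},
  {"dx": 0, "dy": 0, "dz": -0.4, "ax": 0, "ay": 0, "az": 0, "gripper": -0.7},
  {"dx": 0, "dy": 0, "dz": -0.4, "ax": 0, "ay": 0, "az": 0, "gripper": -0.7},
])

```text
time: 8.95
eef_pos: [0.4376, -0.0149, 0.0737]
tcp_rot: [0.047, 0.999, 0.0, -0.001]
contact_force: [-0.5, -0.0, 0.3]
opening: 0.147
finger_force: 0.0
```

Request:
jog_arm([
  {"dx": 0.05, "dy": -0.005, "dz": 0, "ax": 0, "ay": 0, "az": 0, "gripper": -0.7},
  {"dx": 0.1, "dy": -0.01, "dz": 0, "ax": 0, "ay": 0, "az": 0, "gripper": -0.7},
  {"dx": 0.15, "dy": -0.015, "dz": 0, "ax": 0, "ay": 0, "az": 0, "gripper": -0.7},
  {"dx": 0.2, "dy": -0.02, "dz": 0, "ax": 0, "ay": 0, "az": 0, "gripper": -0.7},
  {"dx": 0.25, "dy": -0.025, "dz": 0, "ax": 0, "ay": 0, "az": 0, "gripper": -0.7},
  {"dx": 0.3, "dy": -0.03, "dz": 0, "ax": 0, "ay": 0, "az": 0, "gripper": -0.7},
  {"dx": 0.35, "dy": -0.035, "dz": 0, "ax": 0, "ay": 0, "az": 0, "gripper": -0.7},
  {"dx": 0.4, "dy": -0.04, "dz": 0, "ax": 0, "ay": 0, "az": 0, "gripper": -0.7},
  {"dx": 0.45, "dy": -0.045, "dz": 0, "ax": 0, "ay": 0, "az": 0, "gripper": -0.7},
  {"dx": 0.5, "dy": -0.048, "dz": 0, "ax": 0, "ay": 0, "az": 0, "gripper": -0.7},
])

```text
time: 9.95
eef_pos: [0.4979, -0.0213, 0.0739]
tcp_rot: [0.047, 0.999, -0.0, -0.0]
contact_force: [0.2, 0.8, -0.2]
opening: 0.147
finger_force: 0.0
```

```bash
cat >> h.py <<'E'
def blobs(c,O,yaw):
    """light warm blobs (bolts, bracket, clip) inside the tray: tray coords in mm from depth, area, extent"""
    f=c['frame'].astype(int); m=((f[...,2]-f[...,0]>8)&(f[...,1]>130)).astype(np.uint8)
    n,l,st,ce=cv2.connectedComponentsWithStats(m); R=np.array([[np.cos(yaw),np.sin(yaw)],[-np.sin(yaw),np.cos(yaw)]])
    for i in range(1,n):
        if st[i,4]<8: continue
        v,u=np.nonzero(l==i); P=np.array([px2w(c,a,b) for a,b in zip(u,v)]); q=(P[:,:2]-O)@R.T*1e3
        md=np.median(q,0)
        if -140<md[0]<95 and abs(md[1])<170: print('px',ce[i].round(0),'n',st[i,4],'tray med',md.round(0),'lo',q.min(0).round(0),'hi',q.max(0).round(0),'z',(P[:,2].min()*1e3).round(),(P[:,2].max()*1e3).round())
E
python3 - <<'E'
from h import *
t=np.load('tray.npz');s=get_state();print(s['time'],s['eef_pos'],s['contact_force'])
for n in('side','top'): print(n,'before');blobs(load(n),t['O'],float(t['yaw']));print('now');blobs(snap(n),t['O'],float(t['yaw']))
E
```

```text
9.95 [ 0.49789443 -0.02134517  0.07392223] [ 0.19781536  0.77079323 -0.21071452]
side before
px [388.  67.] n 69 tray med [-74. -39.] lo [-139.  -59.] hi [-67. 735.] z 287.0 489.0
px [414.  72.] n 26 tray med [-107.  -27.] lo [-139.  -30.] hi [-103.  735.] z 286.0 489.0
px [373. 224.] n 112 tray med [-68. -47.] lo [-139.  -69.] hi [-51. 735.] z 46.0 489.0
px [354. 244.] n 977 tray med [-46.  12.] lo [-139.  -49.] hi [ -3. 735.] z 44.0 489.0
px [275. 280.] n 145 tray med [51. 78.] lo [-139.   22.] hi [ 70. 735.] z 3.0 489.0
now
px [370. 105.] n 196 tray med [-55. -29.] lo [-139.  -65.] hi [-26. 735.] z 237.0 489.0
px [353. 242.] n 1045 tray med [-42.  11.] lo [-139.  -69.] hi [ -3. 735.] z 45.0 489.0
px [275. 280.] n 144 tray med [51. 77.] lo [46. 20.] hi [70. 82.] z 3.0 40.0
top before
px [262. 216.] n 74 tray med [ 45. 128.] lo [ 38. 109.] hi [ 55. 142.] z 3.0 20.0
px [291. 214.] n 37 tray med [52. 72.] lo [49. 67.] hi [60. 79.] z 4.0 42.0
px [321. 268.] n 1034 tray med [-43.   7.] lo [-84. -18.] hi [-5. 35.] z 45.0 957.0
px [358. 280.] n 65 tray med [-58. -60.] lo [-68. -73.] hi [-49. -29.] z 45.0 356.0
px [377. 317.] n 815 tray med [-92. -59.] lo [-104.  -99.] hi [-36.   6.] z 379.0 957.0
now
px [262. 216.] n 75 tray med [ 45. 127.] lo [ 38. 108.] hi [ 55. 142.] z 7.0 22.0
px [291. 214.] n 39 tray med [52. 71.] lo [-36.   6.] hi [59. 79.] z 5.0 957.0
px [318. 267.] n 749 tray med [-41.  13.] lo [-84.  -9.] hi [-5. 35.] z 44.0 957.0
px [377. 265.] n 752 tray med [-33. -61.] lo [-45. -98.] hi [-19.   6.] z 331.0 957.0
px [325. 313.] n 68 tray med [-91.  -1.] lo [-100.   -4.] hi [-82.   2.] z 388.0 395.0
px [332. 314.] n 57 tray med [-92.  -9.] lo [-100.  -11.] hi [-84.  -6.] z 387.0 394.0
px [408. 331.] n 37 tray med [-104.  -96.] lo [-109.  -98.] hi [-98. -93.] z 389.0 395.0
px [415. 334.] n 28 tray med [-106. -104.] lo [-111. -105.] hi [-101. -102.] z 389.0 394.0
```

Bolts 1 and 2 are still in the trough, with z readings no higher than 42 mm. I'll finish sweeping bolt 3.

Request:
jog_arm([
  {"dx": 0.06, "dy": -0.006, "dz": 0, "ax": 0, "ay": 0, "az": 0, "gripper": -0.7},
  {"dx": 0.12, "dy": -0.012, "dz": 0, "ax": 0, "ay": 0, "az": 0, "gripper": -0.7},
  {"dx": 0.18, "dy": -0.018, "dz": 0, "ax": 0, "ay": 0, "az": 0, "gripper": -0.7},
  {"dx": 0.24, "dy": -0.024, "dz": 0, "ax": 0, "ay": 0, "az": 0, "gripper": -0.7},
  {"dx": 0.3, "dy": -0.03, "dz": 0, "ax": 0, "ay": 0, "az": 0, "gripper": -0.7},
  {"dx": 0.36, "dy": -0.036, "dz": 0, "ax": 0, "ay": 0, "az": 0, "gripper": -0.7},
  {"dx": 0.42, "dy": -0.042, "dz": 0, "ax": 0, "ay": 0, "az": 0, "gripper": -0.7},
  {"dx": 0.48, "dy": -0.046, "dz": 0, "ax": 0, "ay": 0, "az": 0, "gripper": -0.7},
  {"dx": 0.54, "dy": -0.052, "dz": 0, "ax": 0, "ay": 0, "az": 0, "gripper": -0.7},
  {"dx": 0.6, "dy": -0.058, "dz": 0, "ax": 0, "ay": 0, "az": 0, "gripper": -0.7},
])

```text
time: 11.05
eef_pos: [0.57, -0.0283, 0.0739]
tcp_rot: [0.047, 0.999, 0.0, -0.0]
contact_force: [-0.1, 0.0, 0.2]
opening: 0.149
finger_force: 0.0
```

Request:
jog_arm([
  {"dx": 0, "dy": 0, "dz": 0.5, "ax": 0, "ay": 0, "az": 0, "gripper": -1},
  {"dx": 0, "dy": 0, "dz": 1, "ax": 0, "ay": 0, "az": 0, "gripper": -1},
  {"dx": -0.9, "dy": 0, "dz": 1, "ax": 0, "ay": 0, "az": 0, "gripper": -1},
  {"dx": -0.9, "dy": 0, "dz": 1, "ax": 0, "ay": 0, "az": 0, "gripper": -1},
  {"dx": -0.9, "dy": 0, "dz": 1, "ax": 0, "ay": 0, "az": 0, "gripper": -1},
  {"dx": -0.9, "dy": 0, "dz": 1, "ax": 0, "ay": 0, "az": 0, "gripper": -1},
])

```text
time: 11.65
eef_pos: [0.4607, -0.0282, 0.1944]
tcp_rot: [0.048, 0.999, -0.0, 0.001]
contact_force: [1.1, -0.9, -0.3]
opening: 0.0
finger_force: 0.0
```

```bash
python3 - <<'E'
from h import *
t=np.load('tray.npz');s=get_state();print(s['time'],s['eef_pos'],s['opening'],s['contact_force'])
for n in('side','top'): print(n);blobs(snap(n),t['O'],float(t['yaw']))
c=load('top') # cover edge: highest far points
R=np.array([[np.cos(t['yaw']),np.sin(t['yaw'])],[-np.sin(t['yaw']),np.cos(t['yaw'])]])
for y in(-120,-60,0,60,120):
    pts=[]
    for v in range(165,215):
        for u in range(230,430):
            p=px2w(c,u,v); q=R@(p[:2]-t['O'])*1e3
            if abs(q[1]-y)<3 and 92<q[0]<135 and .05<p[2]<.13: pts.append((q[0],p[2]*1e3))
    if pts: a=np.array(pts); i=a[:,1].argmax(); print('cover y',y,a[i].round(1),'angle',np.arctan2(a[:,1]-46.5,a[:,0]-89.5)[a[:,1]>80].mean().round(3))
E
```

```text
11.65 [ 0.46068961 -0.02815022  0.19444655] 0.0003239939304287164 [ 1.09836209 -0.94642332 -0.26133638]
side
px [374.   6.] n 61 tray med [-51. -49.] lo [-139.  -67.] hi [-43. 735.] z 359.0 489.0
px [354. 244.] n 978 tray med [-46.  12.] lo [-139.  -49.] hi [ -3. 735.] z 45.0 489.0
px [300. 241.] n 83 tray med [ 45. -44.] lo [ 38. -72.] hi [ 57. -38.] z 5.0 19.0
px [275. 280.] n 145 tray med [51. 77.] lo [45. 22.] hi [70. 82.] z 3.0 41.0
top
px [262. 216.] n 74 tray med [ 45. 127.] lo [-36.   6.] hi [ 55. 142.] z 6.0 957.0
px [291. 214.] n 37 tray med [52. 72.] lo [49. 67.] hi [59. 79.] z 3.0 42.0
px [360. 223.] n 72 tray med [ 45. -57.] lo [ 38. -77.] hi [ 54. -43.] z 5.0 23.0
px [321. 268.] n 1023 tray med [-42.   7.] lo [-84. -18.] hi [-5. 35.] z 44.0 957.0
px [339. 331.] n 475 tray med [-99. -15.] lo [-144.  -26.] hi [-36.   6.] z 456.0 957.0
px [346. 334.] n 370 tray med [-101.  -22.] lo [-144.  -33.] hi [-36.   6.] z 456.0 957.0
px [344. 287.] n 8 tray med [-58. -18.] lo [-61. -18.] hi [-55. -17.] z 450.0 454.0
px [395. 301.] n 996 tray med [-68. -68.] lo [ -80. -109.] hi [-36.   6.] z 450.0 957.0
px [360. 374.] n 171 tray med [-134.  -37.] lo [-142.  -43.] hi [-36.   6.] z 485.0 957.0
px [430. 384.] n 8 tray med [-139. -103.] lo [-140. -103.] hi [-138. -102.] z 485.0 489.0
cover y -120 [114.1 117. ] angle 1.237
cover y -60 [113.8 118.7] angle 1.238
cover y 0 [114.7 115.4] angle 1.235
cover y 60 [113.  117.5] angle 1.234
cover y 120 [111.7 116.1] angle 1.234
```

All three bolts read inside the trough: tray x about 45, 52 and 45, all with z at 42 mm or below. The bracket has not moved, and the cover stands at about 1.91 rad. Next I'll pass over the cover and descend behind it.

Request:
jog_arm([
  {"dx": 0.97, "dy": 0.2, "dz": 0, "ax": 0, "ay": 0, "az": 0, "gripper": -1},
  {"dx": 0.97, "dy": 0.2, "dz": 0, "ax": 0, "ay": 0, "az": 0, "gripper": -1},
  {"dx": 0.97, "dy": 0.2, "dz": 0, "ax": 0, "ay": 0, "az": 0, "gripper": -1},
])

```text
time: 12.05
eef_pos: [0.5826, -0.0038, 0.1934]
tcp_rot: [0.047, 0.999, 0.0, 0.001]
contact_force: [0.4, -1.5, 0.1]
opening: 0.003
finger_force: 0.0
```

Request:
jog_arm([
  {"dx": 0.97, "dy": 0.2, "dz": 0, "ax": 0, "ay": 0, "az": 0, "gripper": -1},
  {"dx": 0.97, "dy": 0.2, "dz": 0, "ax": 0, "ay": 0, "az": 0, "gripper": -1},
  {"dx": 0.97, "dy": 0.2, "dz": 0, "ax": 0, "ay": 0, "az": 0, "gripper": -1},
  {"dx": 0.97, "dy": 0.2, "dz": 0, "ax": 0, "ay": 0, "az": 0, "gripper": -1},
  {"dx": 0.97, "dy": 0.2, "dz": -0.3, "ax": 0, "ay": 0, "az": 0, "gripper": -1},
  {"dx": 0.97, "dy": 0.2, "dz": -0.64, "ax": 0, "ay": 0, "az": 0, "gripper": -1},
  {"dx": 0.97, "dy": 0.2, "dz": -0.64, "ax": 0, "ay": 0, "az": 0, "gripper": -1},
  {"dx": 0.97, "dy": 0.2, "dz": -0.64, "ax": 0, "ay": 0, "az": 0, "gripper": -1},
])

```text
time: 12.85
eef_pos: [0.6934, 0.0197, 0.1159]
tcp_rot: [0.047, 0.999, 0.0, -0.002]
contact_force: [-0.8, -0.1, 0.4]
opening: -0.0
finger_force: 0.0
```

```bash
python3 - <<'E'
from h import *
t=np.load('tray.npz');O,yaw=t['O'],float(t['yaw']);s=get_state();p=s['eef_pos'];print(s['time'],p,s['tcp_rot'],s['contact_force'])
xa=np.array([np.cos(yaw),np.sin(yaw)]);ya=np.array([-xa[1],xa[0]])
print('tray',(p[:2]-O)@xa,(p[:2]-O)@ya)
for x,z in((103,116.5),(86.5,114.3),(74.5,108.3),(64.8,99),(58.2,87.2),(56,78.5),(55.5,74),(55.5,73)):
    w=O+xa*x/1e3; d=np.r_[w-p[:2],z/1e3-p[2]]; print(x,z,(d/.12).round(3))
E
```

```text
12.85 [0.69337372 0.01969616 0.11594606] [ 4.74990534e-02  9.98870021e-01  7.95443007e-05 -1.58603089e-03] [-0.79503584 -0.11804642  0.37601364]
tray 0.15051147899746162 -0.0007385008132054817
103 116.5 [-0.394  0.044  0.005]
86.5 114.3 [-0.53   0.057 -0.014]
74.5 108.3 [-0.63   0.067 -0.064]
64.8 99 [-0.71   0.074 -0.141]
58.2 87.2 [-0.765  0.08  -0.24 ]
56 78.5 [-0.783  0.081 -0.312]
55.5 74 [-0.788  0.082 -0.35 ]
55.5 73 [-0.788  0.082 -0.358]
```

Request:
jog_arm([
  {"dx": -0.08, "dy": 0.008, "dz": 0, "ax": 0, "ay": 0, "az": 0, "gripper": -1},
  {"dx": -0.15, "dy": 0.016, "dz": 0, "ax": 0, "ay": 0, "az": 0, "gripper": -1},
  {"dx": -0.21, "dy": 0.022, "dz": 0, "ax": 0, "ay": 0, "az": 0, "gripper": -1},
  {"dx": -0.26, "dy": 0.028, "dz": 0, "ax": 0, "ay": 0, "az": 0, "gripper": -1},
  {"dx": -0.31, "dy": 0.034, "dz": 0, "ax": 0, "ay": 0, "az": 0, "gripper": -1},
  {"dx": -0.36, "dy": 0.04, "dz": 0, "ax": 0, "ay": 0, "az": 0, "gripper": -1},
  {"dx": -0.4, "dy": 0.044, "dz": 0, "ax": 0, "ay": 0, "az": 0, "gripper": -1},
  {"dx": -0.44, "dy": 0.048, "dz": 0, "ax": 0, "ay": 0, "az": 0, "gripper": -1},
  {"dx": -0.49, "dy": 0.053, "dz": -0.01, "ax": 0, "ay": 0, "az": 0, "gripper": -1},
  {"dx": -0.53, "dy": 0.057, "dz": -0.015, "ax": 0, "ay": 0, "az": 0, "gripper": -1},
])

```text
time: 13.85
eef_pos: [0.6301, 0.0267, 0.1151]
tcp_rot: [0.047, 0.999, -0.0, -0.0]
contact_force: [2.1, -1.6, -0.8]
opening: 0.001
finger_force: 0.7
```

Request:
jog_arm([
  {"dx": -0.05, "dy": 0.005, "dz": -0.02, "ax": 0, "ay": 0, "az": 0, "gripper": -1},
  {"dx": -0.1, "dy": 0.01, "dz": -0.05, "ax": 0, "ay": 0, "az": 0, "gripper": -1},
  {"dx": -0.14, "dy": 0.014, "dz": -0.085, "ax": 0, "ay": 0, "az": 0, "gripper": -1},
  {"dx": -0.18, "dy": 0.017, "dz": -0.127, "ax": 0, "ay": 0, "az": 0, "gripper": -1},
  {"dx": -0.207, "dy": 0.02, "dz": -0.175, "ax": 0, "ay": 0, "az": 0, "gripper": -1},
  {"dx": -0.235, "dy": 0.023, "dz": -0.225, "ax": 0, "ay": 0, "az": 0, "gripper": -1},
  {"dx": -0.246, "dy": 0.024, "dz": -0.265, "ax": 0, "ay": 0, "az": 0, "gripper": -1},
  {"dx": -0.253, "dy": 0.024, "dz": -0.298, "ax": 0, "ay": 0, "az": 0, "gripper": -1},
  {"dx": -0.253, "dy": 0.024, "dz": -0.298, "ax": 0, "ay": 0, "az": 0, "gripper": -1},
])

```text
time: 14.75
eef_pos: [0.5995, 0.0295, 0.0784]
tcp_rot: [0.047, 0.999, 0.0, -0.001]
contact_force: [-0.4, 0.5, -0.3]
opening: 0.001
finger_force: 0.0
```

Request:
jog_arm([
  {"dx": 0, "dy": 0, "dz": -0.02, "ax": 0, "ay": 0, "az": 0, "gripper": -1},
  {"dx": 0, "dy": 0, "dz": -0.03, "ax": 0, "ay": 0, "az": 0, "gripper": -1},
  {"dx": 0, "dy": 0, "dz": -0.04, "ax": 0, "ay": 0, "az": 0, "gripper": -1},
  {"dx": 0, "dy": 0, "dz": -0.04, "ax": 0, "ay": 0, "az": 0, "gripper": -1},
])

```text
time: 15.15
eef_pos: [0.6003, 0.0295, 0.0746]
tcp_rot: [0.047, 0.999, 0.0, 0.0]
contact_force: [0.3, 0.5, 0.2]
opening: -0.001
finger_force: 0.0
```

```bash
cat >> h.py <<'E'
def cover(c,O,yaw):
    """median height of the surface over the trough by tray x, away from the gripper; small px windows"""
    xa=np.array([np.cos(yaw),np.sin(yaw)]);ya=np.array([-xa[1],xa[0]]);K=c['camera_matrix'];E=c['extrinsics']
    v,u=np.mgrid[0:480,0:640]; d=c['depth']; r=np.stack([(u-K[0,2])/K[0,0]*d,-(v-K[1,2])/K[1,1]*d,-d],-1)
    P=r@E[:3,:3].T+E[:3,3]; q=P[...,:2]-O; X=q@xa*1e3;Y=q@ya*1e3;Z=P[...,2]*1e3
    for x in range(5,140,10):
        print(x,[(int(m.sum()),np.median(Z[m]).round(1)) if (m:=(abs(X-x)<5)&(Y>a)&(Y<b)&(d>0)&(Z<160)).sum()>5 else None for a,b in((-150,-70),(70,150))])
E
python3 - <<'E'
from h import *
t=np.load('tray.npz')
for n in('top','side'): print(n);cover(snap(n),t['O'],float(t['yaw']))
E
```

```text
top
5 [(181, np.float64(46.9)), (192, np.float64(46.7))]
15 [(174, np.float64(46.9)), (196, np.float64(46.8))]
25 [(187, np.float64(51.1)), (200, np.float64(51.0))]
35 [(179, np.float64(50.3)), (197, np.float64(50.2))]
45 [(182, np.float64(50.2)), (198, np.float64(50.6))]
55 [(182, np.float64(50.9)), (206, np.float64(50.7))]
65 [(185, np.float64(50.6)), (204, np.float64(50.0))]
75 [(182, np.float64(50.3)), (209, np.float64(50.2))]
85 [(194, np.float64(50.3)), (209, np.float64(50.3))]
95 [(66, np.float64(50.2)), (82, np.float64(50.0))]
105 [(139, np.float64(0.9)), (152, np.float64(0.8))]
115 [(156, np.float64(0.6)), (177, np.float64(0.5))]
125 [(155, np.float64(0.6)), (180, np.float64(0.9))]
135 [(156, np.float64(0.8)), (185, np.float64(0.6))]
side
5 [(142, np.float64(46.1)), (267, np.float64(46.1))]
15 [(170, np.float64(46.3)), (322, np.float64(46.4))]
25 [(126, np.float64(49.9)), (247, np.float64(49.9))]
35 [(142, np.float64(49.5)), (254, np.float64(49.5))]
45 [(134, np.float64(49.6)), (281, np.float64(49.4))]
55 [(134, np.float64(49.7)), (301, np.float64(49.7))]
65 [(73, np.float64(49.4)), (281, np.float64(49.2))]
75 [None, (295, np.float64(49.2))]
85 [None, (315, np.float64(49.2))]
95 [None, (49, np.float64(49.1))]
105 [None, (90, np.float64(-0.2))]
115 [(60, np.float64(-0.0)), (209, np.float64(-0.2))]
125 [(130, np.float64(-0.2)), (251, np.float64(-0.1))]
135 [(137, np.float64(-0.3)), (252, np.float64(-0.3))]
```

The cover reads flat, at about 49.5 mm along its whole width. I'll press on it until the force shows it is seated on its stop.

Request:
jog_arm([
  {"dx": 0, "dy": 0, "dz": -0.01, "ax": 0, "ay": 0, "az": 0, "gripper": -1},
  {"dx": 0, "dy": 0, "dz": -0.02, "ax": 0, "ay": 0, "az": 0, "gripper": -1},
  {"dx": 0, "dy": 0, "dz": -0.02, "ax": 0, "ay": 0, "az": 0, "gripper": -1},
  {"dx": 0, "dy": 0, "dz": -0.02, "ax": 0, "ay": 0, "az": 0, "gripper": -1},
])

```text
time: 15.65
eef_pos: [0.6005, 0.0295, 0.0743]
tcp_rot: [0.047, 0.999, -0.0, -0.0]
contact_force: [-4.3, 0.0, 8.9]
opening: -0.001
finger_force: 4.3
```

It is seated: 9 N with no further travel. Now I'll retreat and check.

Request:
jog_arm([
  {"dx": 0, "dy": 0, "dz": 0.2, "ax": 0, "ay": 0, "az": 0, "gripper": -1},
  {"dx": 0, "dy": 0, "dz": 0.6, "ax": 0, "ay": 0, "az": 0, "gripper": -1},
  {"dx": 0, "dy": 0, "dz": 1, "ax": 0, "ay": 0, "az": 0, "gripper": -1},
  {"dx": 0, "dy": 0, "dz": 1, "ax": 0, "ay": 0, "az": 0, "gripper": -1},
  {"dx": 0, "dy": 0, "dz": 1, "ax": 0, "ay": 0, "az": 0, "gripper": -1},
  {"dx": 0, "dy": 0, "dz": 1, "ax": 0, "ay": 0, "az": 0, "gripper": -1},
])

```text
time: 16.25
eef_pos: [0.5993, 0.0296, 0.1908]
tcp_rot: [0.047, 0.999, 0.0, -0.001]
contact_force: [0.4, 0.1, -0.6]
opening: 0.001
finger_force: 0.0
```

```bash
python3 - <<'E'
from h import *
t=np.load('tray.npz');print(get_state()['eef_pos'],get_state()['contact_force'])
c=snap('side');cover(c,t['O'],float(t['yaw']));blobs(c,t['O'],float(t['yaw']))
cv2.imwrite('pics/side7.png',cv2.resize(c['frame'][150:390,220:460],(600,600)))
E
```

```text
[0.59930004 0.02960121 0.19084184] [ 0.37465213  0.0852701  -0.5970708 ]
5 [(145, np.float64(46.1)), (270, np.float64(46.0))]
15 [(166, np.float64(46.4)), (308, np.float64(46.2))]
25 [(130, np.float64(49.4)), (251, np.float64(49.6))]
35 [(142, np.float64(49.3)), (267, np.float64(49.1))]
45 [(132, np.float64(49.3)), (264, np.float64(49.1))]
55 [(136, np.float64(49.4)), (296, np.float64(49.4))]
65 [(138, np.float64(49.4)), (291, np.float64(49.1))]
75 [(135, np.float64(49.4)), (289, np.float64(49.1))]
85 [(134, np.float64(49.4)), (324, np.float64(49.3))]
95 [(12, np.float64(49.2)), (45, np.float64(48.8))]
105 [None, (89, np.float64(-0.3))]
115 [(61, np.float64(0.1)), (206, np.float64(-0.2))]
125 [(140, np.float64(-0.2)), (254, np.float64(-0.3))]
135 [(134, np.float64(-0.3)), (257, np.float64(-0.3))]
px [257.  15.] n 71 tray med [77. 27.] lo [-139.   13.] hi [ 87. 735.] z 355.0 489.0
px [333. 227.] n 10 tray med [-13.  -8.] lo [-16.  -9.] hi [-11.  -4.] z 66.0 68.0
px [341. 230.] n 18 tray med [-25.  -7.] lo [-139.  -15.] hi [-21. 735.] z 59.0 489.0
px [336. 234.] n 24 tray med [-22.  14.] lo [-139.    6.] hi [-16. 735.] z 65.0 489.0
px [359. 250.] n 290 tray med [-57.  26.] lo [-139.  -14.] hi [-18. 735.] z 45.0 489.0
px [347. 241.] n 10 tray med [-36.  -0.] lo [-38.  -6.] hi [-33.   2.] z 47.0 52.0
px [365. 248.] n 44 tray med [-67.  11.] lo [-79.   3.] hi [-48.  18.] z 47.0 50.0
```

View pics/side7.png

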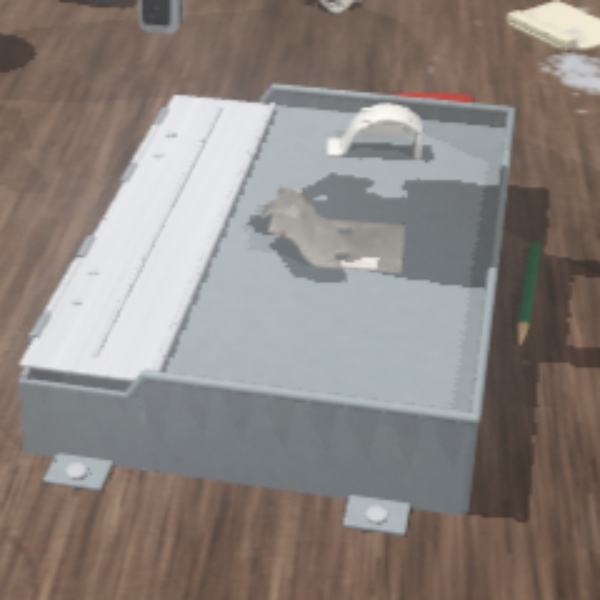

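The picture shows the cover flat and shut along crop (170,100)–(100,360) and the deck clear of bolts. The bracket at (340,235) and the clip at (380,130) are where they stood, and the gripper is clear of everything.

```bash
python3 -c "
from plant import job; print(job.sign_off())"
```

```text
the job is handed in; nothing more can be done
None
```

The job is handed in: all three bolts were swept into the trough, the cover is pushed fully shut over them, and the bracket and clip were left where they stood; the hand-in gave no pass or fail result.

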